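# Hold a film guide-roller bracket against the sprung stop of its jig

### The arm

A 7-joint arm with a two-finger parallel gripper is mounted at the origin on the work surface. World frame = base frame: x ahead of the robot, y to its left, z up, the work surface at z = 0. Lengths are in mm, angles in rad, forces in N, time in s.
With the tool pointing down it reaches from about 425 to 875 mm from the base axis. Payload 4.7 kg.
Tool frame: the origin (TCP) lies midway between the tips of the shut fingers; the grasp point (between the pads) lies 19 mm behind it (grip_depth is the z of the grasp point in the tool frame, in mm); z points along the fingers, y is the line along which they close (so a half turn about z gives the same grasp; the last joint's range is limited). The gripper opens to 87 mm and grips with 3 to 60 N. Pads are 19 mm wide; open, the fingers measure 117 mm over their backs; the gripper's body (75 mm by 190 mm) begins 51 mm behind the grasp point.
Start: joints at [-1.298, 0.321, -0.07, 1.45, 0.023, 1.371, -0.057], TCP at [166.375, 628.367, 222.587] pointing down, gripper open.
Joint ranges: [-2.86, 2.86], [-0.3, 2.09], [-1.38, 1.24], [0.06, 2.45], [-1.56, 4.7], [0.09, 2.05], [-2.69, 2.69]. Speed limits (rad/s): [2.57, 2.57, 3.14, 3.14, 3.14, 3.14, 3.14].

### API

Orientations are given as [roll, pitch, yaw] about the fixed x, y, z axes, in that order (R = Rz(yaw) Ry(pitch) Rx(roll)).
In Python, from rig import * gives the robot as it stands.
- The arm moves only by the tool carry_out, never from a script. Its argument "increments" is a list that holds one entry, the list of rows, each a list of 7 numbers: the shift along the tool's x, y, z in units of 40 mm (1.0 is 40 mm), then the turn, a rotation vector about the tool's x, y, z in units of 6 degrees (1.0 is 6 degrees), then the closure, from -1 (fully open) to 1 (shut). A call has 1 to 20 rows; each row is the pose to reach, as a shift and turn from the pose commanded when the call began, along the tool's axes at that moment; what a row does not reach only later rows make up. A row lasts 1/12 s, in which the tool goes at most 41.7 mm and 7.16 degrees, less where a joint would pass 70% of its speed; a pose out of reach is approached as far as the arm can. A call with a gripper value outside its range is refused whole. The fingers move at their own pace and stop on an object; the grip force is fixed at half the most. Time passes only in rows, so rows that repeat a pose let the fingers close. It gives the time, the measured TCP pose, the force, the opening and the grip force at its end, in the units of the state.
- read_state(): the state, without advancing time (a new reading comes with each control period).
- grab_frame(name): name is "scene" or "top" or "wrist"; returns a dict with "image" (384x512x3 uint8, red, green, blue), "z_map" (384x512 float32, mm along the optical axis (not along the pixel's ray), 0 where there is no reading), "fx", "fy", "cx", "cy" (pixels), "distortion" ([k1, k2, p1, p2, k3] as OpenCV has them; the pictures are not rectified), "cam_to_world" (4x4, takes a point from camera to world coordinates); the wrist camera has in their place "T_tool_cam" (4x4, takes a point from camera to tool coordinates, whose origin is the TCP and whose axes are the flange's). Camera axes: x right, y up, looking along -z (the intrinsics and any distortion apply to the point x, -y, -z); pixel columns grow to the right and rows downward; lengths in mm; the calibration is good to about 2 mm. A picture is of the moment at which its call begins: read the wrist's pose just before it.
- hand_in(): hands the job in; it is judged then, once.
The state is a dict: "time_s": time; "q": joint angles; "joint_vel": joint speeds; "joint_torque": joint torques, N m; "tcp_pos": TCP position; "tool_rot": TCP orientation; "wrist_force": force on the tool from outside, world axes, zero at the start; "moment": the same for the moment, N m; "grip_width": finger opening in mm; "grip_force": force on a finger pad.
Only numpy, scipy, OpenCV 4.12 (cv2) and the standard library are available. Lean on these libraries where they do the work, as an engineer would, in place of code of your own. Each camera call takes 0.05 s, during which the arm holds its last target. There are 200 camera calls.

### The job

Take the yellow guide-roller bracket off the bench and set it down upright on the jig's narrow rail, centred across it, roller towards the open end of the rail and flat back square to the aluminium stop plate but not yet pushing it. Then slide it along the rail against the plate until the black pointer stands in the green field (about 10 N), never in the red, and keep it pressed there, seated on the rail, as a third hand while I put its screws in from below: hold steady for two seconds or more, and finish still holding, without letting go. Leave the bottle, the film core and the film can where they are.

Things in the scene. Friction and masses are not known exactly. Their poses are not given: they have to be found in the camera images.
- bracket: Loose bracket, 0.12 to 0.24 kg, standing on the bench, yaw varies: yellow block 36 (x) by 44 (y) by 40 mm (z), its plain +y and -y sides (44 mm apart) to be gripped from above. A grey film roller with black flanges, 33 mm in diameter, sticks out of its -x face along x, 22 mm above the underside. The flat +x face is its back. Origin: centre of the block's underside; z up.
- bracket_back (a point): Centre of the bracket's flat back face: 18 mm along the bracket's +x from its origin, 20 mm up.
- roller_end (a point): Free end of the roller: 61 mm along the bracket's -x from its origin, 22 mm up.
- jig: Jig fixed to the bench, place and yaw vary. Origin: on the bench surface, below the stop plate's face at rest; z up; x is the pressing direction, from the rail's open end to the plate, roughly away from the robot. Dark base 12 mm high, x -80 to 120, y -45 to 45 mm. Blue spring housing behind the plate: x 50 to 112 mm, 56 mm wide, top 98 mm above the bench.
- rail_end (a point): Middle of the open end of the bright steel rail, on its flat top, 60 mm above the bench; jig x = -80 mm, y = 0; axes as the jig's. From here the rail, 24 mm wide, runs along the jig's +x for 115 mm, passing under the stop plate, whose face at rest is 80 mm from here. The bracket's underside stands on this rail.
- scale_zero (a point): Zero of the colour scale on the housing's top: jig x = 80 mm, y = 0, 99 mm above the bench. Along the jig's +x: white 0 to 6 mm, green 6 to 14, yellow 14 to 17, red 17 to 25. A black cross-bar pointer, carried by the plate, stands over zero at rest and moves along it.
- plate_face (a point): Centre of the stop plate's face that looks to the jig's -x, 82 mm above the bench; moves with the plate; axes parallel to the jig's. The plate is 40 mm wide (y), 8 mm thick, its lower edge 62 mm and its upper edge 106 mm above the bench.
- stop_plate (a joint): How far the stop plate has been pushed back, in m: 0 at rest, grows along the jig's +x to 0.025 at its end stop; equals the pointer's reading on the scale. Spring of 1 N per mm without preload, so 0.010 means 10 N: the middle of the green field.
- cleaner: Bystander: loose white bottle with blue cap, 48 mm in diameter, 110 mm high. Origin: centre of its underside.
- core: Bystander: loose red plastic film core (ring), 76 mm in diameter, 35 mm high. Origin: centre of its underside.
- can: Bystander: loose round aluminium film can, 120 mm in diameter, 34 mm high. Origin: centre of its underside.
Mind the look-alikes: they are no part of the job. There is more than one size of the jig; the one meant has the size given above. There is more than one size of the bracket; the job needs the larger.

How it is judged:
By the outcome, as a careful person would: the job done as asked, in the order asked, and still so for the second after the job is handed in, while the arm keeps its last pose, push and grip.
It also fails if it takes over 51 s, if anything falls off the work surface, if the arm or the gripper's body presses on something with over 40 N, if the wrist force passes 120 N, or if a joint passes its speed limit or range.

## Working session

There is one attempt and no reset: what is moved stays moved. The work goes in short steps, Python scripts to look and compute and a tool call to move; the robot and the scene stay as the last step left them, time stands still between calls to the robot, and variables do not carry over. Pictures are saved under pics/ and viewed, at most 10 in all, crops included, and the job is handed in when it is done.

Besides the shell and the picture viewer there is one more tool, called after "Request:" as name(argument=value, ...) on one line, values as JSON. carry_out: Moves the arm, as the interface text tells. Its arguments: {"type":"object","properties":{"increments":{"type":"array"}},"required":["increments"]}

```bash
mkdir -p pics; cat > h.py <<'E'
from rig import *
import numpy as np, cv2
from scipy.spatial.transform import Rotation as R
def cloud(f,T=None):
    T=f["cam_to_world"] if T is None else T
    T=np.array(T);K=np.array([[f["fx"],0,f["cx"]],[0,f["fy"],f["cy"]],[0,0,1]])
    h,w=f["z_map"].shape
    g=np.stack(np.meshgrid(np.arange(w),np.arange(h)),-1).reshape(-1,1,2).astype(float)
    u=cv2.undistortPoints(g,K,np.array(f["distortion"],float)).reshape(h,w,2)
    z=f["z_map"]
    P=np.stack([u[...,0]*z,-u[...,1]*z,-z],-1)
    P=P@T[:3,:3].T+T[:3,3]
    P[z<=0]=np.nan
    return P
def save(n,im): cv2.imwrite("pics/"+n,im[...,::-1])
E
python3 - <<'E'
from h import *
import pickle
print(read_state())
F={n:grab_frame(n) for n in("scene","top")}
pickle.dump(F,open("F.pkl","wb"))
save("a.png",np.vstack([cv2.resize(F[n]["image"],(400,300)) for n in F]) if 0 else F["top"]["image"])
save("b.png",F["scene"]["image"])
E
```

```text
{'time_s': 0.0, 'q': array([-1.29789596,  0.32181414, -0.07009827,  1.45169521,  0.02259175,
        1.37080206, -0.05690593]), 'joint_vel': array([ 0.00089395, -0.00080529,  0.00047908, -0.00152473, -0.00051375,
        0.00132647, -0.00196576]), 'joint_torque': array([-4.54745259e-04, -4.91271079e+01, -4.04367289e-01, -3.12540793e+01,
       -6.41605980e-02,  4.32964310e-02,  1.59189367e-04]), 'tcp_pos': array([166.24152956, 627.79598278, 221.45723175]), 'tool_rot': array([-3.13966307e+00,  8.76398662e-05,  2.88282867e+00]), 'wrist_force': array([-0.69523082, -0.50295066,  0.89641426]), 'moment': array([-0.04062573, -0.02655424, -0.03986788]), 'grip_force': 0.0, 'grip_width': 86.94123996329998}
```

View pics/a.png

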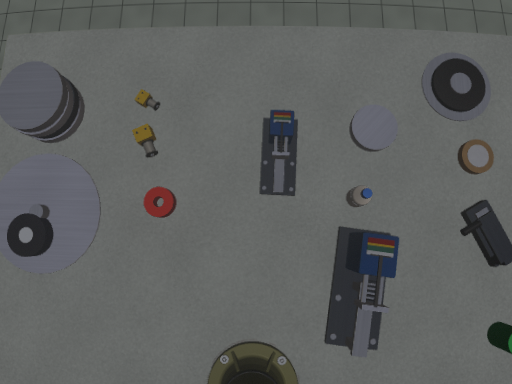

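View pics/b.png

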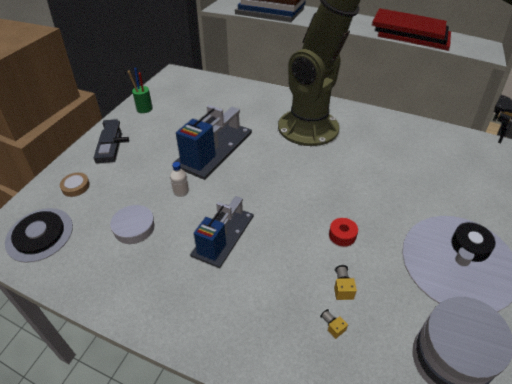

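The top view shows two yellow brackets, a larger one at (145,138) and a smaller one at (147,99). It also shows two jigs, at (280,152) with a base of about 85x37 px (roughly 200x90 mm) and a larger one at (362,290). By size I choose bracket (145,138) and jig (280,152). The bystanders are the bottle (362,196), core (160,202) and can (374,128).

```bash
python3 - <<'E'
from h import *
import pickle
F=pickle.load(open("F.pkl","rb"))
f=F["top"];P=cloud(f);im=f["image"]
hsv=cv2.cvtColor(im,cv2.COLOR_RGB2HSV)
print("cam",np.array(f["cam_to_world"]).round(3).tolist(), f["fx"],f["distortion"])
def reg(P,hsv,c0,c1,r0,r1,lo,hi):
    m=np.zeros(hsv.shape[:2],bool);m[r0:r1,c0:c1]=cv2.inRange(hsv[r0:r1,c0:c1],lo,hi)>0
    return m
for n,b in(("big",(128,165,118,160)),("small",(130,165,86,112))):
    m=reg(P,hsv,*b,(18,120,60),(35,255,255)); p=P[m]
    zt=np.nanpercentile(p[:,2],90); t=p[p[:,2]>zt-6]
    r=cv2.minAreaRect(t[:,:2].astype(np.float32)); print(n,m.sum(),"ztop",zt,"rect",r,"mean",t.mean(0))
    b2=P[b[2]:b[3],b[0]:b[1]].reshape(-1,3); b2=b2[b2[:,2]>12]; print(" all",cv2.minAreaRect(b2[:,:2].astype(np.float32)),b2.mean(0))
q=P[100:205,252:308].reshape(-1,3)
for lo,hi in((8,20),(52,66),(90,103),(103,112)):
    s=q[(q[:,2]>lo)&(q[:,2]<hi)]
    print(lo,len(s),cv2.minAreaRect(s[:,:2].astype(np.float32)),np.median(s,0))
print("bench",np.nanmedian(P[220:300,180:240,2]))
for n,(c,r) in dict(cleaner=(362,196),core=(152,202),can=(374,128)).items(): print(n,P[r,c])
save("c.png",cv2.resize(np.hstack([im[80:220,100:200],im[80:220,240:340]]),None,fx=4,fy=4,interpolation=cv2.INTER_CUBIC))
E
```

```text
cam [[0.014, 0.992, -0.127, 371.38], [-1.0, 0.011, -0.024, -12.866], [-0.023, 0.128, 0.992, 900.621], [0.0, 0.0, 0.0, 1.0]] 355.26563478892604 [-0.09672312  0.          0.          0.          0.        ]
big 231 ztop 40.196450305663745 rect ((622.9364624023438, 288.1136779785156), (36.04902648925781, 42.11452102661133), 25.084604263305664) mean [622.6688424  287.47635299  38.34303921]
 all ((604.0006103515625, 279.7117919921875), (77.5321044921875, 42.99555969238281), 25.16697120666504) [607.63323288 279.89768624  33.43414268]
small 132 ztop 30.7669459465018 rect ((723.2505493164062, 297.54852294921875), (27.31580924987793, 33.91571807861328), 57.254947662353516) mean [723.63711649 297.85198861  29.1343955 ]
 all ((715.6887817382812, 285.95526123046875), (60.70186996459961, 34.40188217163086), 58.388912200927734) [717.16280407 287.62474365  25.62469564]
8 1451 ((572.8187866210938, -60.18547439575195), (90.249755859375, 199.9325714111328), 87.57750701904297) [547.40599853 -42.03433966  11.00629434]
52 376 ((554.369873046875, -61.888702392578125), (163.32650756835938, 53.803585052490234), 0.4035871922969818) [515.68965431 -57.02515251  58.84208544]
90 595 ((608.07177734375, -61.750648498535156), (56.1630973815918, 111.00067138671875), 87.70250701904297) [630.55818828 -61.60974734  96.78044805]
103 125 ((593.3802490234375, -61.918479919433594), (38.81397247314453, 81.11754608154297), 86.96664428710938) [570.31086976 -61.24147115 104.88984792]
bench -1.0720021810097933
cleaner [ 460.16365438 -245.92001122  100.96113936]
core [446.52190381 253.32131992  33.99253278]
can [ 641.53289128 -301.95073422   32.81637471]
```

View pics/c.png

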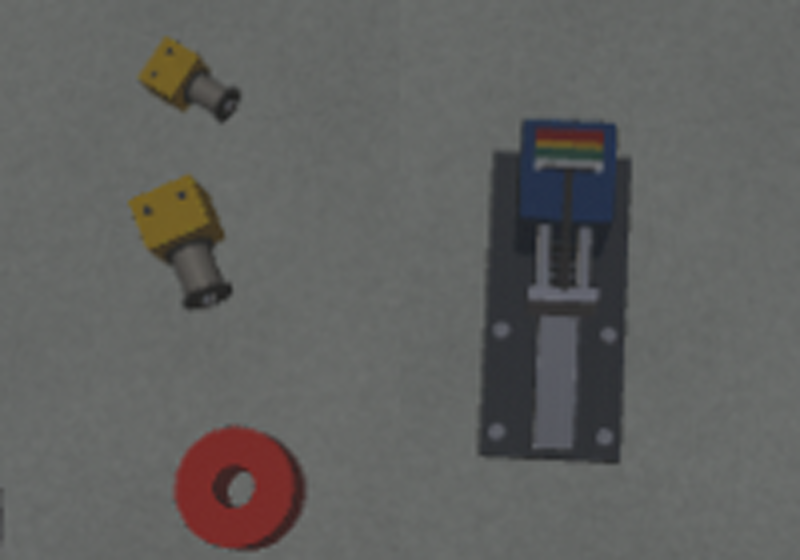

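The crop confirms it. The larger yellow bracket's top is 36x42 mm at z=40, with the roller pointing down and slightly right, so yaw is about 25°. The jig base measures 90x200 mm, yaw is about -2.4°, and its origin is near (552.8, -59.3). Next I work out the move to above the bracket.

```bash
cat >> h.py <<'E'
import json,os
def getc():
    if os.path.exists("cmd.json"):
        d=json.load(open("cmd.json")); return np.array(d["p"]),R.from_quat(d["q"])
    s=read_state(); return np.array([166.375,628.367,222.587]),R.from_euler("xyz",s["tool_rot"])
def applied(row):   # record the last row of a carried-out call
    p,r=getc(); p=p+r.apply(np.array(row[:3])*40); r=r*R.from_rotvec(np.radians(np.array(row[3:6])*6))
    json.dump(dict(p=p.tolist(),q=r.as_quat().tolist()),open("cmd.json","w"))
def row(pt,yawdeg):
    p,r=getc(); t=R.from_euler("xyz",[np.pi,0,np.radians(yawdeg)])
    return np.r_[r.inv().apply(np.array(pt)-p)/40,np.degrees((r.inv()*t).as_rotvec())/6].round(3).tolist()
E
python3 - <<'E'
from h import *
print(row([622.7,287.8,170],205.1), np.array(grab_frame("wrist")["T_tool_cam"]).round(3).tolist())
E
```

```text
[-13.207, -5.31, 1.325, -0.016, -0.005, -6.654] [[0.002, 0.953, 0.304, 83.543], [1.0, -0.002, -0.001, 0.799], [-0.0, 0.304, -0.953, -161.707], [0.0, 0.0, 0.0, 1.0]]
```

Request:
carry_out(increments=[[[-13.2,-5.31,1.32,0,0,-6.65,-1],[-13.2,-5.31,1.32,0,0,-6.65,-1],[-13.2,-5.31,1.32,0,0,-6.65,-1],[-13.2,-5.31,1.32,0,0,-6.65,-1],[-13.2,-5.31,1.32,0,0,-6.65,-1],[-13.2,-5.31,1.32,0,0,-6.65,-1],[-13.2,-5.31,1.32,0,0,-6.65,-1],[-13.2,-5.31,1.32,0,0,-6.65,-1],[-13.2,-5.31,1.32,0,0,-6.65,-1],[-13.2,-5.31,1.32,0,0,-6.65,-1],[-13.2,-5.31,1.32,0,0,-6.65,-1],[-13.2,-5.31,1.32,0,0,-6.65,-1],[-13.2,-5.31,1.32,0,0,-6.65,-1],[-13.2,-5.31,1.32,0,0,-6.65,-1],[-13.2,-5.31,1.32,0,0,-6.65,-1],[-13.2,-5.31,1.32,0,0,-6.65,-1],[-13.2,-5.31,1.32,0,0,-6.65,-1],[-13.2,-5.31,1.32,0,0,-6.65,-1],[-13.2,-5.31,1.32,0,0,-6.65,-1],[-13.2,-5.31,1.32,0,0,-6.65,-1]]])

```text
time_s: 1.82
tcp_pos: [621.4, 289.7, 170.2]
tool_rot: [3.141, 0.0, -2.701]
wrist_force: [0.4, -0.9, -0.1]
grip_width: 87.0
grip_force: 0.0
```

```bash
cat >> h.py <<'E'
def wrist():
    s=read_state(); f=grab_frame("wrist"); T=np.eye(4); T[:3,:3]=R.from_euler("xyz",s["tool_rot"]).as_matrix(); T[:3,3]=s["tcp_pos"]
    return s,f,cloud(f,T@np.array(f["T_tool_cam"]))
E
python3 - <<'E'
from h import *
applied([-13.2,-5.31,1.32,0,0,-6.65]); print("cmd",getc()[0])
s,f,P=wrist(); print(s["tcp_pos"],s["tool_rot"],s["joint_vel"].round(3),s["q"].round(2))
hsv=cv2.cvtColor(f["image"],cv2.COLOR_RGB2HSV)
m=cv2.inRange(hsv,(18,120,40),(35,255,255))>0
t=P[m&(abs(P[...,2]-39)<4)]
t=t[np.hypot(t[:,0]-622,t[:,1]-288)<45]
r=cv2.minAreaRect(t[:,:2].astype(np.float32));print(len(t),r,np.median(t,0),np.percentile(t,[1,99],axis=0))
save("d.png",f["image"])
a=np.radians(25.1);d=t[:,:2]-np.array([622.7,287.8]);e=d@np.array([[np.cos(a),-np.sin(a)],[np.sin(a),np.cos(a)]]);print(np.percentile(e,[.5,99.5],axis=0))
E
```

```text
cmd [734.54842624 661.31167922 169.86882639]
[621.40635986 289.68112022 170.15013407] [ 3.14086343e+00  4.48282880e-04 -2.70128831e+00] [ 0.003  0.002  0.007 -0.     0.003 -0.     0.001] [-0.58  0.42  0.15  1.43 -0.06  1.3   1.58]
1549 ((626.2393798828125, 290.6846923828125), (36.06037902832031, 43.05088424682617), 24.639402389526367) [625.0745221  290.20755059  39.5066272 ] [[603.77064224 266.6344026   37.04169022]
 [648.02273215 313.89727772  41.04866664]]
[[-13.46164728 -20.36744976]
 [ 22.09001613  22.40761831]]
```

View pics/d.png

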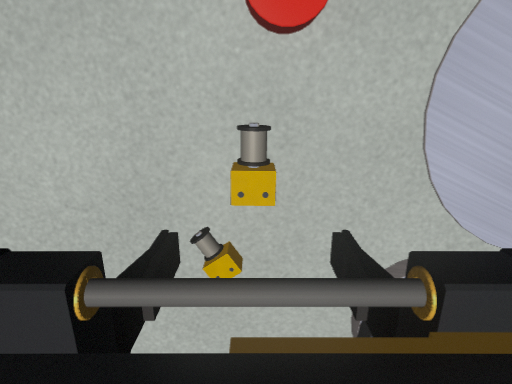

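The wrist view shows the large bracket centred at (253,185), roller up towards the camera. The small bracket at (222,262) is well apart from it. Wrist and top measurements agree within about 3 mm. (I'm also fixing the commanded-pose record.)

```bash
python3 - <<'E'
from h import *
r0=R.from_euler("xyz",[np.pi,0,2.88283]); json.dump(dict(p=[166.375,628.367,222.587],q=r0.as_quat().tolist()),open("cmd.json","w"))
applied([-13.2,-5.31,1.32,0,0,-6.65]); p,r=getc(); s=read_state(); print(p,r.as_euler("xyz"),s["tcp_pos"])
off=p-s["tcp_pos"]
print(row(np.array([625,290,60])+off,204.8),row(np.array([625,290,4])+off,204.8))
E
```

```text
[622.44658515 287.93129503 169.787     ] [-3.14159265e+00  2.22044605e-16 -2.70396894e+00] [621.62926728 289.31956365 170.15063113]
[-0.084, -0.02, 2.754, -0.0, 0.0, 0.046] [-0.084, -0.02, 4.154, -0.0, 0.0, 0.046]
```

Request:
carry_out(increments=[[[-0.08,-0.02,0.6,0,0,0.05,-1],[-0.08,-0.02,1.2,0,0,0.05,-1],[-0.08,-0.02,1.8,0,0,0.05,-1],[-0.08,-0.02,2.4,0,0,0.05,-1],[-0.08,-0.02,3.0,0,0,0.05,-1],[-0.08,-0.02,3.5,0,0,0.05,-1],[-0.08,-0.02,3.8,0,0,0.05,-1],[-0.08,-0.02,4.0,0,0,0.05,-1],[-0.08,-0.02,4.1,0,0,0.05,-1],[-0.08,-0.02,4.15,0,0,0.05,-1],[-0.08,-0.02,4.15,0,0,0.05,-1],[-0.08,-0.02,4.15,0,0,0.05,-1],[-0.08,-0.02,4.15,0,0,0.05,-1]]])

```text
time_s: 2.95
tcp_pos: [626.5, 288.9, 5.1]
tool_rot: [3.142, 0.002, -2.709]
wrist_force: [0.1, -0.1, -0.1]
grip_width: 87.2
grip_force: 0.0
```

Request:
carry_out(increments=[[[0,0,0,0,0,0,1],[0,0,0,0,0,0,1],[0,0,0,0,0,0,1],[0,0,0,0,0,0,1],[0,0,0,0,0,0,1],[0,0,0,0,0,0,1],[0,0,0,0,0,0,1],[0,0,0,0,0,0,1],[0,0,0,0,0,0,1],[0,0,0,0,0,0,1],[0,0,0,0,0,0,1],[0,0,0,0,0,0,1]]])

```text
time_s: 3.95
tcp_pos: [625.6, 288.7, 3.7]
tool_rot: [3.141, -0.0, -2.709]
wrist_force: [-0.3, 0.2, 0.2]
grip_width: 43.8
grip_force: 30.0
```

```bash
python3 - <<'E'
from h import *
applied([-0.08,-0.02,4.15,0,0,0.05]); p,r=getc()
a=np.radians(-2.4); j=np.array([552.8,-59.3]); t=j+(-35)*np.array([np.cos(a),np.sin(a)]); print(p,t)
print(row([*p[:2],150],np.degrees(r.as_euler("xyz")[2])),row([*t,150],177.6))
E
```

```text
[625.68405184 288.56280865   3.787     ] [517.83070095 -57.83435212]
[-0.0, 0.0, -3.655, -0.0, 0.0, 0.0] [6.077, -6.733, -3.655, -0.0, 0.0, 4.529]
```

Request:
carry_out(increments=[[[0,0,-0.3,0,0,0,1],[0,0,-0.9,0,0,0,1],[0,0,-1.7,0,0,0,1],[0,0,-2.5,0,0,0,1],[0,0,-3.2,0,0,0,1],[0,0,-3.6,0,0,0,1],[0,0,-3.6,0,0,0,1],[0,0,-3.6,0,0,0,1]]])

```text
time_s: 4.62
tcp_pos: [626.1, 288.5, 148.8]
tool_rot: [-3.142, 0.002, -2.709]
wrist_force: [-0.5, 0.2, -2.0]
grip_width: 44.0
grip_force: 30.0
```

Request:
carry_out(increments=[[[0.2,-0.22,0,0,0,0.2,1],[0.6,-0.66,0,0,0,0.5,1],[1.1,-1.22,0,0,0,0.9,1],[1.7,-1.88,0,0,0,1.4,1],[2.3,-2.55,0,0,0,1.9,1],[2.9,-3.2,0,0,0,2.4,1],[3.5,-3.9,0,0,0,2.9,1],[4.1,-4.5,0,0,0,3.3,1],[4.7,-5.2,0,0,0,3.7,1],[5.2,-5.75,0,0,0,4.1,1],[5.6,-6.2,0,0,0,4.35,1],[5.9,-6.5,0,0,0,4.5,1],[6.05,-6.7,0,0,0,4.53,1],[6.08,-6.73,0,0,0,4.53,1],[6.08,-6.73,0,0,0,4.53,1],[6.08,-6.73,0,0,0,4.53,1],[6.08,-6.73,0,0,0,4.53,1],[6.08,-6.73,0,0,0,4.53,1]]])

```text
time_s: 6.12
tcp_pos: [518.1, -56.2, 147.6]
tool_rot: [3.141, -0.0, 3.102]
wrist_force: [0.2, 0.8, -1.9]
grip_width: 43.6
grip_force: 30.0
```

```bash
python3 - <<'E'
from h import *
import pickle
applied([0,0,-3.6,0,0,0]);applied([6.08,-6.73,0,0,0,4.53]); p,r=getc();print(p,r.as_euler("xyz"))
s,f,P=wrist(); print(s["tcp_pos"],s["tool_rot"])
g=grab_frame("top"); h=grab_frame("scene"); pickle.dump((s,f,P,g,h),open("G.pkl","wb"))
save("e.png",f["image"]); save("f.png",np.hstack([g["image"][60:220,200:360],cv2.resize(h["image"],None,fx=1,fy=1)[130:290,150:310]]).repeat(2,0).repeat(2,1))
E
```

```text
[517.67184846 -57.77264135 147.787     ] [ 3.14159265e+00 -2.22044605e-16  3.09959989e+00]
[518.08317477 -56.17794622 147.63946594] [ 3.14133272e+00 -6.44864606e-05  3.10231670e+00]
```

View pics/e.png

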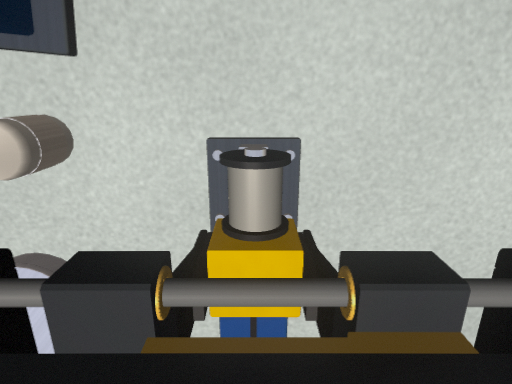

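View pics/f.png

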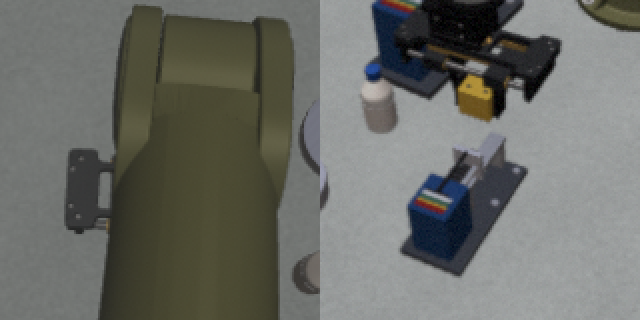

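The wrist view shows the bracket square in the fingers at (255,265), with the jig base directly beneath at (254,185) and the housing behind at (253,327). The top camera is blocked by the arm, but the scene camera sees the pointer and scale. Now I measure the bracket against the jig with the wrist depth.

```bash
python3 - <<'E'
from h import *
import pickle
s,f,P,g,h=pickle.load(open("G.pkl","rb"))
hsv=cv2.cvtColor(f["image"],cv2.COLOR_RGB2HSV)
T=R.from_euler("xyz",s["tool_rot"]); L=T.inv().apply((P-s["tcp_pos"]).reshape(-1,3)).reshape(P.shape)  # tool frame
m=cv2.inRange(hsv,(18,120,40),(35,255,255))>0; m[:200]=0;m[318:]=0;m[:,:205]=0;m[:,305:]=0
y=L[m]; zt=np.nanpercentile(y[:,2],[2,10,25,50,75,95]); print("yellow z",zt.round(1))
t=y[y[:,2]<np.nanpercentile(y[:,2],10)+4]; print("top rect",cv2.minAreaRect(t[:,:2].astype(np.float32)),np.percentile(t,[1,99],axis=0).round(1))
# front face points
ff=y[y[:,2]>np.nanpercentile(y[:,2],10)+8]; print("front",len(ff),np.nanpercentile(ff,[5,50,95],axis=0).round(1))
if len(ff)>20: print(" front face slope x vs y deg",np.degrees(np.arctan(np.polyfit(ff[:,1],ff[:,0],1)[0])))
r=L[160:215,232:278].reshape(-1,3); r=r[~np.isnan(r[:,0])]
# roller ridge
c=[]
for k in range(165,215,4):
    q=L[k,215:295]; q=q[q[:,2]<40]; 
    if len(q)>5: c.append([q[:,0].mean(),(q[:,1].min()+q[:,1].max())/2])
c=np.array(c); print("roller axis y",c[:,1].round(1), "x",c[[0,-1],0])
# base edges per row (world)
e=[]
for k in range(145,205,3):
    q=P[k,195:310]; ok=abs(q[:,2]-11)<5
    if ok.sum()>5: e.append([q[ok][:,0].mean(),q[ok][:,1].min(),q[ok][:,1].max(),np.median(q[ok][:,2])])
e=np.array(e); print(e.round(1)[::4])
for i in(1,2): 
    k=np.polyfit(e[:,0],e[:,i],1); print("edge yaw",np.degrees(np.arctan(k[0])),"y@518",np.polyval(k,518))
b=P[130:215,195:310].reshape(-1,3); b=b[abs(b[:,2]-11)<5]; print("base xmin",np.percentile(b[:,0],[.2,1,2]))
# scene cam: plate / rail / housing
Q=cloud(h)[200:280,180:310].reshape(-1,3); Q=Q[(Q[:,0]>440)&(Q[:,0]<700)&(abs(Q[:,1]+60)<60)]
for lo,hi in((8,16),(56,63),(94,101),(103,110)):
    w=Q[(Q[:,2]>lo)&(Q[:,2]<hi)]; print("scene",lo,len(w),cv2.minAreaRect(w[:,:2].astype(np.float32)) if len(w)>5 else "",np.median(w,0))
E
```

```text
yellow z [-36.9 -36.4 -36.  -35.5 -33.1 -17.7]
top rect ((0.6244163513183594, 0.9296855926513672), (40.64650344848633, 44.59074020385742), 0.04387548565864563) [[-18.7 -20.5 -37.1]
 [ 16.8  22.2 -32.7]]
front 793 [[ 15.8 -19.9 -28. ]
 [ 16.4   2.9 -22.7]
 [ 16.9  21.9  -2.4]]
 front face slope x vs y deg -4.820612203784493
roller axis y [0.9 0.6 0.6 0.9 0.5 0.6 0.7 0.7 0.7 0.7 0.7 0.7 1.1] x [54.61130212 31.51019058]
[[ 481.6 -100.3  -10.7   11.2]
 [ 492.8 -100.   -11.8   11.5]
 [ 504.8 -100.4  -11.8   11.6]
 [ 516.8 -101.1  -12.7   11.5]
 [ 529.3 -101.2  -12.5   11.3]]
edge yaw -2.151326499862819 y@518 -101.15502770846399
edge yaw -2.3475232987248598 y@518 -12.59739597200737
base xmin [473.98376916 474.57986391 475.15230733]
scene 8 824 ((576.0875244140625, -58.7927360534668), (88.54285430908203, 201.05810546875), 87.3875961303711) [569.13700735 -33.65524768  12.50123856]
scene 56 164 ((579.0532836914062, -51.36476135253906), (53.96199417114258, 185.90814208984375), 83.1303939819336) [527.5679681  -50.90378139  60.34708993]
scene 94 412 ((615.6530151367188, -61.9404411315918), (56.03901290893555, 109.40680694580078), 88.58810424804688) [640.39417182 -59.49421375  98.58989222]
scene 103 110 ((607.1841430664062, -61.65244674682617), (40.42189025878906, 102.52870178222656), 87.682373046875) [577.60275685 -60.50819162 106.25475578]
```

Request:
carry_out(increments=[[[-0.05,-0.037,0.3,0,0,0,1],[-0.05,-0.037,0.7,0,0,0,1],[-0.05,-0.037,1.1,0,0,0,1],[-0.05,-0.037,1.5,0,0,0,1],[-0.05,-0.037,1.75,0,0,0,1],[-0.05,-0.037,1.85,0,0,0,1],[-0.05,-0.037,1.9,0,0,0,1],[-0.05,-0.037,1.9,0,0,0,1],[-0.05,-0.037,1.9,0,0,0,1],[-0.05,-0.037,1.9,0,0,0,1]]])

```text
time_s: 7.1
tcp_pos: [520.4, -59.4, 72.7]
tool_rot: [3.141, 0.002, 3.1]
wrist_force: [-0.1, -0.1, -2.1]
grip_width: 43.7
grip_force: 30.0
```

```bash
cat > m.py <<'E'
from h import *
import pickle,sys
s,f,P=wrist(); h=grab_frame("scene"); pickle.dump((s,f,P,h),open("H.pkl","wb")); print(s["tcp_pos"],s["tool_rot"],s["wrist_force"])
e=[]
for k in range(60,215,3):
    q=P[k,100:420]; q=q[(abs(q[:,2]-11.5)<4)]
    if len(q)>8: e.append([q[:,0].mean(),q[:,1].min(),q[:,1].max()])
e=np.array(e); print(len(e))
for i in(1,2):
    k=np.polyfit(e[:,0],e[:,i],1); print("base edge yaw",np.degrees(np.arctan(k[0])),"y@520",np.polyval(k,520))
e=[]
for k in range(60,300,2):
    q=P[k,150:360]; q=q[(abs(q[:,2]-60)<2.5)]
    if len(q)>4: e.append([k,q[:,0].mean(),q[:,1].min(),q[:,1].max()])
print("rail",np.array(e).round(1)[::4])
Q=cloud(h); im=h["image"]; hsv=cv2.cvtColor(im,cv2.COLOR_RGB2HSV)
m=cv2.inRange(hsv,(18,120,40),(35,255,255))>0
ok=m&(np.hypot(Q[...,0]-520,Q[...,1]+58)<60)&(Q[...,2]>60)
b=Q[ok]; print("scene bracket",len(b),np.percentile(b,[2,50,98],axis=0).round(1))
save(sys.argv[1],np.hstack([cv2.resize(f["image"][100:340,100:420],(400,300)),cv2.resize(im[150:285,160:340],(400,300),interpolation=cv2.INTER_CUBIC)]))
E
python3 - <<'E'
from h import *
applied([-0.05,-0.037,1.9,0,0,0]); print(getc()[0])
E
python3 m.py g.png
```

```text
[519.6079543  -59.33529747  71.787     ]
[520.39605269 -59.38020869  72.65842455] [3.14137893e+00 1.80498833e-03 3.09962334e+00] [-0.13397232 -0.09050382 -2.05725596]
22
base edge yaw -2.2263721106737933 y@520 -101.31792653439422
base edge yaw -2.1099323016997586 y@520 -12.587037012833271
rail []
scene bracket 284 [[ 503.4 -102.8   76.4]
 [ 537.9  -55.8  109.2]
 [ 560.5  -11.5  180.8]]
```

View pics/g.png

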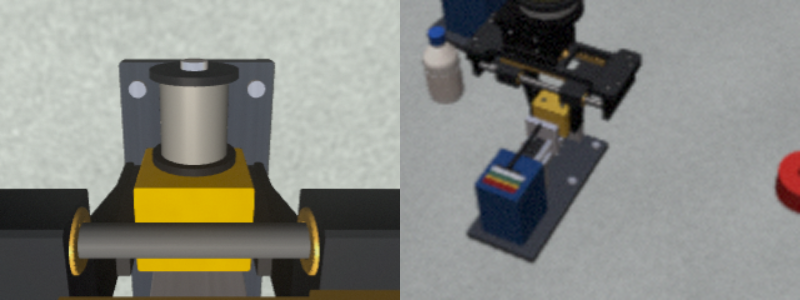

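The bracket stands over the rail with no contact. In the left crop its centre is at column 194 and the base centre is near 197, so it sits about 1.5 mm too far to -y. I'll let it settle and check again.

Request:
carry_out(increments=[[[0,0.04,0,0,0,0,1],[0,0.04,0,0,0,0,1],[0,0.04,0,0,0,0,1],[0,0.04,0,0,0,0,1],[0,0.04,0,0,0,0,1],[0,0.04,0,0,0,0,1]]])

```text
time_s: 7.7
tcp_pos: [519.7, -57.7, 71.7]
tool_rot: [3.142, 0.0, 3.1]
wrist_force: [-0.3, -0.2, -2.0]
grip_width: 43.6
grip_force: 30.0
```

```bash
cat > m2.py <<'E'
from h import *
# all in tool frame, several frames
for i in range(4):
    s=read_state(); f=grab_frame("wrist"); L=cloud(f,np.array(f["T_tool_cam"])); zb=s["tcp_pos"][2]-12
    c=[];e=[]
    for k in range(60,215,3):
        q=L[k,100:420]; b=q[abs(q[:,2]-zb)<5]
        if len(b)>8: e.append([b[:,0].mean(),b[:,1].min(),b[:,1].max()])
        q=q[(q[:,2]<20)&(abs(q[:,1])<25)]
        if len(q)>5: c.append([q[:,0].mean(),(q[:,1].min()+q[:,1].max())/2])
    e=np.array(e);c=np.array(c);mid=(e[:,1]+e[:,2])/2; k=np.polyfit(e[:,0],mid,1);kr=np.polyfit(c[:,0],c[:,1],1)
    print(s["tcp_pos"].round(2),s["tool_rot"].round(4),"base mid y@x=0",k[1].round(2),"slope deg",np.degrees(k[0]).round(2),"width",np.median(e[:,2]-e[:,1]).round(1),"roller y@0",kr[1].round(2),np.degrees(kr[0]).round(2),np.median(c[:,1]).round(2))
E
python3 -c "
from h import *
applied([0,0.04,0,0,0,0]); print(getc()[0])"; python3 m2.py
```

```text
[519.67512298 -57.73670797  71.787     ]
[519.67 -57.74  71.75] [3.1415e+00 1.0000e-04 3.0996e+00] base mid y@x=0 0.76 slope deg 0.03 width 88.8 roller y@0 0.78 -0.07 0.66
[519.64 -57.79  71.75] [3.1416 0.     3.0995] base mid y@x=0 0.82 slope deg -0.06 width 88.6 roller y@0 0.91 -0.26 0.66
[519.67 -57.76  71.75] [3.1415 0.     3.0995] base mid y@x=0 0.75 slope deg 0.09 width 88.8 roller y@0 0.85 -0.18 0.65
[519.68 -57.74  71.75] [3.1415 0.     3.0995] base mid y@x=0 0.83 slope deg -0.17 width 88.6 roller y@0 0.84 -0.18 0.65
```

The bracket is now centred on the jig within 0.1 mm and square to it, and the arm tracks its command. Lowering gently.

Request:
carry_out(increments=[[[0,0,0.05,0,0,0,1],[0,0,0.1,0,0,0,1],[0,0,0.14,0,0,0,1],[0,0,0.17,0,0,0,1],[0,0,0.185,0,0,0,1],[0,0,0.192,0,0,0,1],[0,0,0.197,0,0,0,1],[0,0,0.2,0,0,0,1],[0,0,0.2,0,0,0,1],[0,0,0.2,0,0,0,1],[0,0,0.2,0,0,0,1],[0,0,0.2,0,0,0,1]]])

```text
time_s: 8.9
tcp_pos: [519.7, -57.7, 63.8]
tool_rot: [3.141, 0.0, 3.1]
wrist_force: [-0.5, -0.3, -2.9]
grip_width: 43.4
grip_force: 30.0
```

Request:
carry_out(increments=[[[0,0,0.01,0,0,0,1],[0,0,0.01,0,0,0,1],[0,0,0.01,0,0,0,1],[0,0,0.02,0,0,0,1],[0,0,0.02,0,0,0,1],[0,0,0.02,0,0,0,1]]])

```text
time_s: 9.4
tcp_pos: [519.8, -57.7, 63.6]
tool_rot: [3.141, 0.0, 3.1]
wrist_force: [-3.4, -0.3, 5.1]
grip_width: 43.9
grip_force: 30.0
```

The bracket is on the rail with about 7 N down. Sliding towards the plate.

Request:
carry_out(increments=[[[-0.02,0,0,0,0,0,1],[-0.05,0,0,0,0,0,1],[-0.09,0,0,0,0,0,1],[-0.13,0,0,0,0,0,1],[-0.17,0,0,0,0,0,1],[-0.2,0,0,0,0,0,1],[-0.2,0,0,0,0,0,1],[-0.2,0,0,0,0,0,1],[-0.2,0,0,0,0,0,1]]])

```text
time_s: 10.15
tcp_pos: [527.0, -58.1, 63.6]
tool_rot: [3.141, -0.001, 3.099]
wrist_force: [-3.9, 0.1, 6.8]
grip_width: 43.8
grip_force: 30.0
```

Request:
carry_out(increments=[[[-0.03,0,0,0,0,0,1],[-0.06,0,0,0,0,0,1],[-0.09,0,0,0,0,0,1],[-0.12,0,0,0,0,0,1],[-0.15,0,0,0,0,0,1],[-0.18,0,0,0,0,0,1],[-0.2,0,0,0,0,0,1],[-0.2,0,0,0,0,0,1],[-0.2,0,0,0,0,0,1],[-0.2,0,0,0,0,0,1]]])

```text
time_s: 10.98
tcp_pos: [534.9, -58.5, 63.6]
tool_rot: [3.141, -0.002, 3.099]
wrist_force: [-5.6, 0.5, 7.8]
grip_width: 43.9
grip_force: 30.0
```

```bash
cat > m3.py <<'E'
from h import *
import sys
s=read_state(); h=grab_frame("scene"); print(s["tcp_pos"],s["tool_rot"],s["wrist_force"])
Q=cloud(h); T=np.array(h["cam_to_world"]);K=np.array([[h["fx"],0,h["cx"]],[0,h["fy"],h["cy"]],[0,0,1.]])
a=np.radians(-2.3);o=np.array([554.5,-59.3])
def pix(jx,jy,z):
    w=np.array([o[0]+jx*np.cos(a)-jy*np.sin(a),o[1]+jx*np.sin(a)+jy*np.cos(a),z])
    c=T[:3,:3].T@(w-T[:3,3]); return cv2.projectPoints(np.array([[c[0],-c[1],-c[2]]]),np.zeros(3),np.zeros(3),K,np.array(h["distortion"],float))[0].ravel()
print({k:pix(80+k,0,99).round(1).tolist() for k in(0,6,14,17,25)})
x,y=pix(85,0,99).astype(int)
save(sys.argv[1],cv2.resize(h["image"][y-45:y+30,x-50:x+50],(800,600),interpolation=cv2.INTER_CUBIC)); print("origin",x-50,y-45)
dx=[]
J=Q.reshape(-1,3); d=J[:,:2]-o; X=d[:,0]*np.cos(a)+d[:,1]*np.sin(a); Y=-d[:,0]*np.sin(a)+d[:,1]*np.cos(a)
m=(abs(Y)<25)&(J[:,2]>102)&(J[:,2]<108)&(X>-10)&(X<45); print("plate top x",np.percentile(X[m],[5,50,95]) if m.sum() else None,m.sum())
E
python3 m3.py h.png
```

```text
[534.90014834 -58.47423523  63.63621988] [ 3.14118367e+00 -1.66105915e-03  3.09947431e+00] [-5.58869743  0.4522161   7.83217851]
{0: [208.9, 226.6], 6: [207.7, 228.3], 14: [206.1, 230.6], 17: [205.5, 231.4], 25: [203.8, 233.7]}
origin 157 183
plate top x [-6.57897109  8.38494039 37.63050988] 73
```

View pics/h.png

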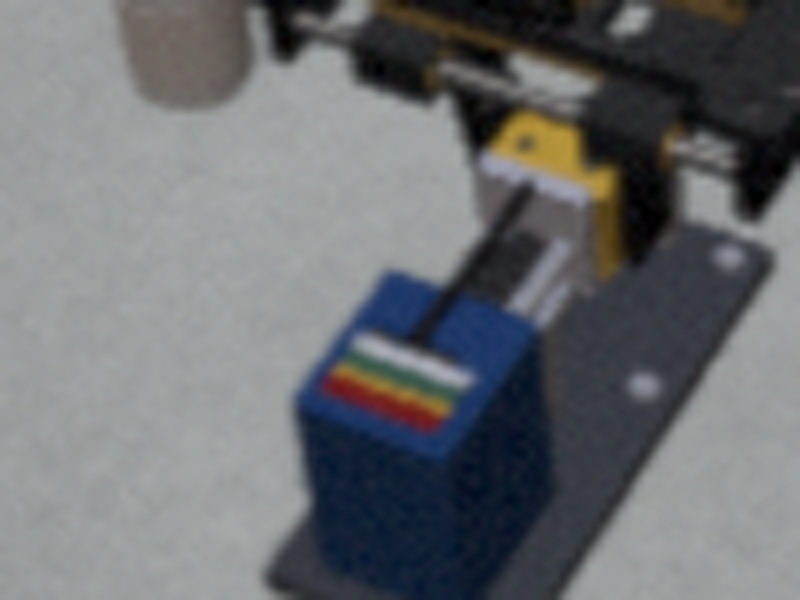

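The crop shows the pointer still at the scale's zero at about (430,345), with the bracket's back right at the plate. Now I press on in small steps, watching force against position.

Request:
carry_out(increments=[[[-0.015,0,0,0,0,0,1],[-0.03,0,0,0,0,0,1],[-0.045,0,0,0,0,0,1],[-0.06,0,0,0,0,0,1],[-0.075,0,0,0,0,0,1],[-0.075,0,0,0,0,0,1],[-0.075,0,0,0,0,0,1]]])

```text
time_s: 11.62
tcp_pos: [537.0, -58.6, 63.6]
tool_rot: [3.141, -0.004, 3.099]
wrist_force: [-7.6, 0.8, 9.2]
grip_width: 43.9
grip_force: 30.0
```

Request:
carry_out(increments=[[[-0.015,0,0,0,0,0,1],[-0.03,0,0,0,0,0,1],[-0.045,0,0,0,0,0,1],[-0.06,0,0,0,0,0,1],[-0.075,0,0,0,0,0,1],[-0.075,0,0,0,0,0,1],[-0.075,0,0,0,0,0,1]]])

```text
time_s: 12.2
tcp_pos: [538.9, -58.6, 63.6]
tool_rot: [3.141, -0.006, 3.099]
wrist_force: [-10.6, 0.5, 13.3]
grip_width: 43.8
grip_force: 30.0
```

```bash
python3 m3.py i0.png; python3 m2.py | head -2
```

```text
[538.93743335 -58.62850074  63.63140987] [ 3.14076994 -0.00590313  3.09949823] [-10.62837037   0.5237369   13.27757631]
{0: [208.9, 226.6], 6: [207.7, 228.3], 14: [206.1, 230.6], 17: [205.5, 231.4], 25: [203.8, 233.7]}
origin 157 183
plate top x [-6.43522126 11.59639279 38.29348614] 81
[539.01 -58.63  63.68] [ 3.1408 -0.0057  3.0995] base mid y@x=0 1.03 slope deg -0.43 width 88.7 roller y@0 0.64 0.08 0.64
[538.99 -58.65  63.67] [ 3.1408 -0.0057  3.0995] base mid y@x=0 0.95 slope deg -0.33 width 88.8 roller y@0 0.63 0.11 0.65
```

Request:
carry_out(increments=[[[-0.02,0.003,-0.003,0,-0.015,0,1],[-0.04,0.006,-0.006,0,-0.03,0,1],[-0.06,0.008,-0.008,0,-0.045,0,1],[-0.08,0.008,-0.008,0,-0.06,0,1],[-0.1,0.008,-0.008,0,-0.07,0,1],[-0.12,0.008,-0.008,0,-0.08,0,1],[-0.12,0.008,-0.008,0,-0.08,0,1],[-0.12,0.008,-0.008,0,-0.08,0,1],[-0.12,0.008,-0.008,0,-0.08,0,1]]])

```text
time_s: 13.2
tcp_pos: [541.5, -58.7, 63.6]
tool_rot: [3.141, -0.002, 3.099]
wrist_force: [-16.7, 0.6, 17.3]
grip_width: 44.1
grip_force: 30.0
```

```bash
cat > m4.py <<'E'
from h import *
# plate front-face/top displacement in the scene view, and back side of plate; bracket roller end in tool frame
s=read_state(); print(s["tcp_pos"].round(2),s["tool_rot"].round(4),s["wrist_force"].round(1),s["moment"].round(2))
f=grab_frame("wrist"); L=cloud(f,np.array(f["T_tool_cam"]))
hs=cv2.cvtColor(f["image"],cv2.COLOR_RGB2HSV); y=cv2.inRange(hs,(18,120,40),(35,255,255))>0; y[:200]=0;y[318:]=0;y[:,:205]=0;y[:,305:]=0
t=L[y]; print("front x",np.median(t[t[:,2]>-28][:,0]).round(2),"top z",np.median(t[t[:,2]<-32][:,2]).round(2))
a=np.radians(-2.3);o=np.array([554.5,-59.3]);r=[]
for i in range(4):
    h=grab_frame("scene"); J=cloud(h); im=h["image"].astype(int); d=J[...,:2]-o; X=d[...,0]*np.cos(a)+d[...,1]*np.sin(a); Y=-d[...,0]*np.sin(a)+d[...,1]*np.cos(a)
    grey=(im.max(-1)-im.min(-1)<40)&(im.max(-1)>70)
    m=grey&(abs(Y)<19)&(J[...,2]>68)&(J[...,2]<100)&(X>0)&(X<40); m2=m&(Y>4) 
    r.append([np.median(X[m]),np.median(X[m2]),m.sum()])
print("plate back x",np.mean(r,0).round(2))
E
python3 m4.py; python3 m2.py|head -2; python3 m3.py i.png
```

```text
[541.51 -58.73  63.63] [ 3.1408e+00 -2.3000e-03  3.0994e+00] [-16.7   0.6  17.3] [0.09 3.48 0.11]
front x 16.47 top z -35.81
plate back x [16.29 16.78 83.75]
[541.48 -58.78  63.61] [ 3.1408e+00 -2.4000e-03  3.0993e+00] base mid y@x=0 1.05 slope deg -0.36 width 88.8 roller y@0 0.55 0.15 0.65
[541.49 -58.75  63.61] [ 3.1408e+00 -2.3000e-03  3.0993e+00] base mid y@x=0 1.01 slope deg -0.32 width 88.8 roller y@0 0.57 0.14 0.67
[541.52623815 -58.7353413   63.64807738] [ 3.14081034e+00 -2.28466554e-03  3.09935148e+00] [-15.29700025   0.86553845  16.66548674]
{0: [208.9, 226.6], 6: [207.7, 228.3], 14: [206.1, 230.6], 17: [205.5, 231.4], 25: [203.8, 233.7]}
origin 157 183
plate top x [-4.77337361 13.85487428 38.06608517] 68
```

View pics/i.png

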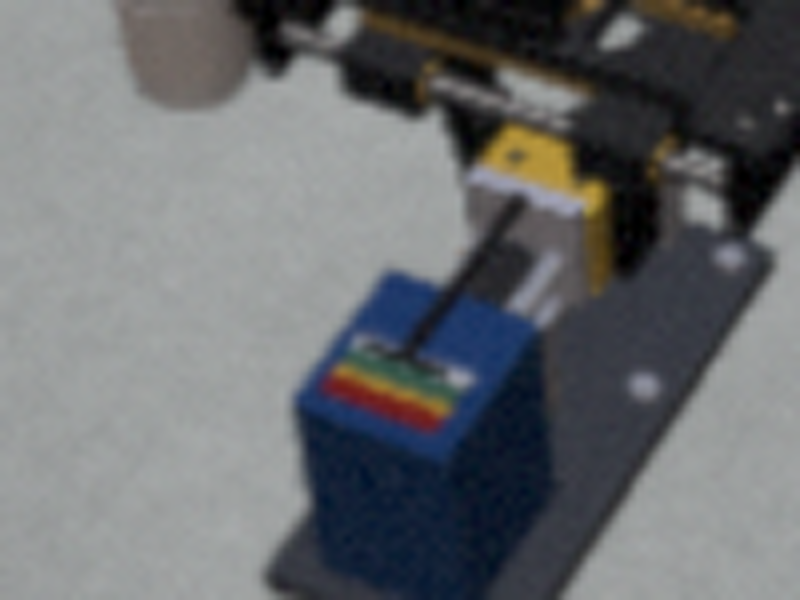

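Pointer at about (405,360): in the white, just at the edge of the green (about 6 mm), matching a plate displacement of about 5.5 mm. The downward force is more than needed, so I'll ease it and press on.

Request:
carry_out(increments=[[[-0.01,0.005,-0.01,0,0,0,1],[-0.02,0.01,-0.018,0,0,0,1],[-0.03,0.01,-0.022,0,-0.01,0,1],[-0.04,0.01,-0.024,0,-0.02,0,1],[-0.05,0.01,-0.024,0,-0.02,0,1],[-0.05,0.01,-0.024,0,-0.02,0,1],[-0.05,0.01,-0.024,0,-0.02,0,1],[-0.05,0.01,-0.024,0,-0.02,0,1]]])

```text
time_s: 14.37
tcp_pos: [542.8, -58.8, 63.6]
tool_rot: [3.141, -0.002, 3.099]
wrist_force: [-15.5, -0.1, 12.6]
grip_width: 44.0
grip_force: 30.0
```

```bash
python3 m4.py; python3 m3.py i2.png|tail -1
```

```text
[542.79 -58.78  63.64] [ 3.1415e+00 -1.6000e-03  3.0992e+00] [-15.5  -0.1  12.6] [-0.06  3.36  0.08]
front x 16.5 top z -35.79
plate back x [17.59 17.87 82.25]
plate top x [-5.63985102 14.12987346 41.22550544] 76
```

Request:
carry_out(increments=[[[-0.015,0,-0.005,0,0,0,1],[-0.03,0,-0.01,0,-0.01,0,1],[-0.045,0,-0.015,0,-0.01,0,1],[-0.06,0,-0.02,0,-0.02,0,1],[-0.075,0,-0.022,0,-0.02,0,1],[-0.08,0,-0.022,0,-0.02,0,1],[-0.08,0,-0.022,0,-0.02,0,1],[-0.08,0,-0.022,0,-0.02,0,1]]])

```text
time_s: 15.33
tcp_pos: [544.8, -58.9, 63.6]
tool_rot: [-3.142, -0.002, 3.099]
wrist_force: [-15.8, -0.4, 10.0]
grip_width: 44.0
grip_force: 30.0
```

```bash
python3 m4.py; python3 m2.py|head -1
```

```text
[544.83 -58.91  63.63] [-3.1415e+00 -2.0000e-03  3.0992e+00] [-15.8  -0.4  10. ] [0.01 3.49 0.14]
front x 16.48 top z -35.75
plate back x [19.31 19.69 80.75]
[544.85 -58.88  63.65] [ 3.1416e+00 -1.9000e-03  3.0992e+00] base mid y@x=0 0.92 slope deg -0.2 width 88.7 roller y@0 0.53 0.14 0.63
```

Request:
carry_out(increments=[[[-0.01,0,-0.003,0,-0.01,0,1],[-0.02,0,-0.006,0,-0.015,0,1],[-0.035,0,-0.01,0,-0.02,0,1],[-0.035,0,-0.01,0,-0.02,0,1],[-0.035,0,-0.01,0,-0.02,0,1],[-0.035,0,-0.01,0,-0.02,0,1],[-0.035,0,-0.01,0,-0.02,0,1],[-0.035,0,-0.01,0,-0.02,0,1]]])

```text
time_s: 16.45
tcp_pos: [545.8, -59.0, 63.7]
tool_rot: [-3.141, -0.001, 3.099]
wrist_force: [-16.2, -0.8, 9.0]
grip_width: 44.1
grip_force: 30.0
```

```bash
python3 m4.py; python3 m3.py j.png|tail -1
```

```text
[545.8  -58.97  63.67] [-3.1415e+00 -8.0000e-04  3.0992e+00] [-16.2  -0.8   9. ] [-0.02  3.52  0.16]
front x 16.48 top z -35.76
plate back x [20.25 20.63 81.  ]
plate top x [1.64674907e-02 1.72848660e+01 3.57633774e+01] 68
```

View pics/j.png

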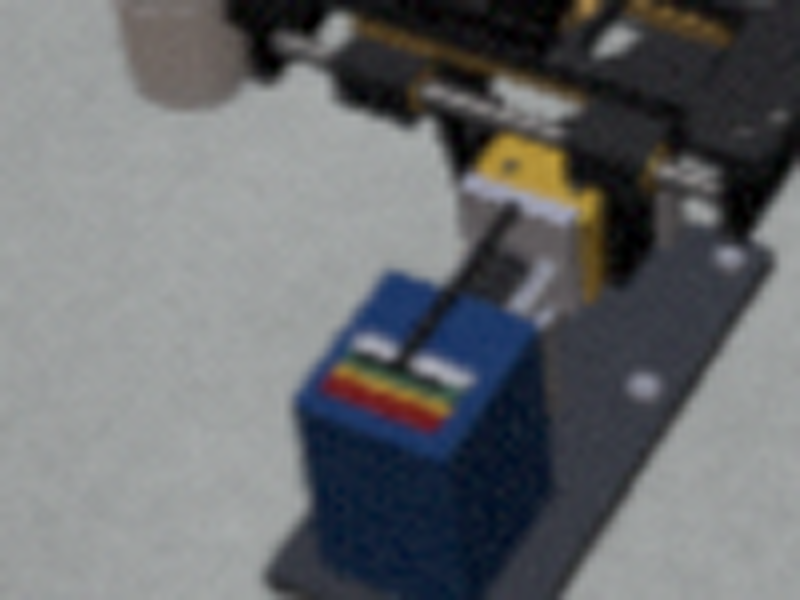

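The pointer bar at about (400,365) lies within the green, just below the full white band, so about 9.5 mm. Now holding.

Request:
carry_out(increments=[[[0,0,0,0,0,0,1],[0,0,0,0,0,0,1],[0,0,0,0,0,0,1],[0,0,0,0,0,0,1],[0,0,0,0,0,0,1],[0,0,0,0,0,0,1],[0,0,0,0,0,0,1],[0,0,0,0,0,0,1],[0,0,0,0,0,0,1],[0,0,0,0,0,0,1],[0,0,0,0,0,0,1],[0,0,0,0,0,0,1],[0,0,0,0,0,0,1],[0,0,0,0,0,0,1],[0,0,0,0,0,0,1],[0,0,0,0,0,0,1],[0,0,0,0,0,0,1],[0,0,0,0,0,0,1],[0,0,0,0,0,0,1],[0,0,0,0,0,0,1]]])

```text
time_s: 18.42
tcp_pos: [545.8, -58.9, 63.6]
tool_rot: [-3.142, -0.001, 3.099]
wrist_force: [-17.0, -0.0, 8.2]
grip_width: 43.6
grip_force: 30.0
```

Request:
carry_out(increments=[[[0,0,0,0,0,0,1],[0,0,0,0,0,0,1],[0,0,0,0,0,0,1],[0,0,0,0,0,0,1],[0,0,0,0,0,0,1],[0,0,0,0,0,0,1],[0,0,0,0,0,0,1],[0,0,0,0,0,0,1],[0,0,0,0,0,0,1],[0,0,0,0,0,0,1],[0,0,0,0,0,0,1],[0,0,0,0,0,0,1],[0,0,0,0,0,0,1],[0,0,0,0,0,0,1],[0,0,0,0,0,0,1],[0,0,0,0,0,0,1],[0,0,0,0,0,0,1],[0,0,0,0,0,0,1],[0,0,0,0,0,0,1],[0,0,0,0,0,0,1]]])

```text
time_s: 20.08
tcp_pos: [545.8, -58.9, 63.7]
tool_rot: [-3.141, -0.001, 3.099]
wrist_force: [-15.7, 0.5, 8.5]
grip_width: 43.9
grip_force: 30.0
```

```bash
python3 m4.py
```

```text
[545.78 -58.92  63.66] [-3.1415e+00 -8.0000e-04  3.0993e+00] [-15.7   0.5   8.5] [-0.01  3.52  0.15]
front x 16.47 top z -35.74
plate back x [20.2  20.43 83.  ]
```

Steady for over 3.5 s, so I'm handing in.

```bash
python3 -c "
from rig import *
print(hand_in())"
```

```text
the job is handed in; nothing more can be done
None
```

I handed the job in with the bracket seated on the rail and still gripped, pressed against the plate with the pointer in the green at about 9.5 mm (roughly 10 N); it had held steady for over 3.5 s.

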